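# Set the gib screw of a microscope stage slide

### The job

Set the gib on the microscope stage slide: turn the thumbscrew on the slide's rail clockwise until it bottoms, then back it off an eighth of a turn and let go. Leave the matching thumbscrew on the bridge clamp alone.

Things in the scene. Friction and masses are not known exactly. Their poses are not given: they have to be found in the camera images.
- gib_grip (a point): Grip point of the gib thumbscrew, the one to set: a steel screw upright on one rail of the slide, its head a flat upright spade 38 mm long, 12 thick, 36 tall on a 22 mm collar. The point is on the screw's vertical axis, 80 mm above the table, 11 below the spade's top, 25 above the collar. It turns with the screw: x along the spade, y through its thickness, z up.
- gib_screw (a joint): How far the gib screw is backed off, rad: 0 = bottomed on a hard stop, growing anticlockwise seen from above (backing out); clockwise from above screws it in. It starts 0.5 to 1.2 from bottomed. An eighth of a turn is 0.785. Drag about 0.06 N m; it stays where it is left and does not rise or sink noticeably.
- slide: Stage slide fixed to the bench, on the robot's left or right: steel base 180 x 120 mm, two aluminium rails along x (tops 36 mm up), between them a grey carriage (top 42 mm) carrying a loose black specimen 32 mm wide, 18 tall; a micrometer head at its +x end. Origin: centre of underside. The gib screw stands on a boss (top 48 mm) at x = -55, y = +46 mm; when bottomed its spade lies along x.
- clamp_wing_end (a point): One end of the spade of the like thumbscrew on the bridge clamp, 19 mm from that screw's axis, 93 mm above the table: to be left alone. The clamp, across the bench from the slide, is a dark steel base 90 x 120 mm with an aluminium bridge on two posts over a black round specimen; the screw stands in the middle of the bridge.

How it is judged:
On the way:
1. the gib screw is bottomed (within 5 degrees) (value of joint gib_screw below 0.087 rad), for 0.2 s.
At the end, for the whole second after the job is handed in: After having been bottomed, the gib screw rests backed off 45 degrees from bottomed, within 15 degrees either way (0.523 to 1.047 rad), and is not turning (value of joint gib_screw between 0.523 and 1.047 rad and velocity of joint gib_screw between -0.05 and 0.05 rad/s); the robot touches nothing.
It fails at once if the bridge clamp's thumbscrew is turned (its spade end moved over 7 mm) (distance of clamp_wing_end from where it was at the start of the episode above 0.007 m).
It also fails if it takes over 40 s, if anything falls off the work surface, if the arm or the gripper's body presses on something with over 40 N, if the wrist force passes 120 N, or if a joint passes its speed limit or range.

### The arm

A 6-joint arm with a two-finger parallel gripper is mounted at the origin on the work surface. World frame = base frame: x ahead of the robot, y to its left, z up, the work surface at z = 0. Lengths are in m, angles in rad, forces in N, time in s.
With the tool pointing down it reaches from about 0.375 to 0.9 m from the base axis. Payload 3.1 kg.
Tool frame: the origin (TCP) lies midway between the tips of the shut fingers; the grasp point (between the pads) lies 19 mm behind it; z points along the fingers, y is the line along which they close (so a half turn about z gives the same grasp; the last joint's range is limited). The gripper opens to 85 mm and grips with 20 to 120 N. Pads are 22 mm wide; open, the fingers measure 114 mm over their backs; the gripper's body (76 mm by 85 mm) begins 54 mm behind the grasp point. The pads swing forward as they close: fully open they stand 13 mm farther back than shut.
Start: joints at [-1.292, 0.527, 1.433, -0, 1.181, -0.178], TCP at [0.276, -0.561, 0.231] pointing down, gripper open.
Joint ranges: [-3.08, 3.08], [-0.75, 2.2], [0.22, 2.44], [-1.43, 4.57], [0, 2.65], [-2.85, 2.85]. Speed limits (rad/s): [2.79, 2.79, 3.14, 3.14, 3.14, 3.14].

### API

Orientations are given as a unit quaternion [x, y, z, w].
In Python, from station import manip gives the robot as it stands.
- The arm moves only by the tool step_arm, never from a script. Its argument "targets" is text: rows parted by semicolons, each of 4 numbers parted by spaces: the shift along the tool's x, y, z in mm, then the turn about the tool's z in degrees. A call has 1 to 12 rows; each row is the pose to reach, as a shift and turn from the pose commanded when the call began, along the tool's axes at that moment; what a row does not reach only later rows make up. A row lasts 1/10 s, in which the tool goes at most 50 mm and 8.59 degrees, less where a joint would pass 70% of its speed; a pose out of reach is approached as far as the arm can. A call with a gripper value outside its range is refused whole. "gripper" is the closure, from 0 (fully open) to 1 (shut), set as the call begins (left out, the last holds). The fingers move at their own pace and stop on an object; "squeeze" is the grip in N (left out, the last holds). Time passes only in rows, so rows that repeat a pose let the fingers close. It gives the time, the measured TCP pose, the force, the opening and the grip force at its end, in the units of the state.
- manip.sense(): the state, without advancing time (a new reading comes with each control period).
- manip.snapshot(name): name is "scene" or "top" or "wrist"; returns the picture (420x560x3 uint8, red, green, blue); there is no depth.
- manip.get_calibration(name): a dict with "fov_y" (degrees; the focal length in pixels is half the picture's height over the tangent of half this angle, whatever the lens; pixels are square), "cx", "cy" (the principal point, pixels), "extrinsics" (4x4, takes a point from camera to world coordinates); the wrist camera has in their place "tool_from_camera" (4x4, takes a point from camera to tool coordinates, whose origin is the TCP and whose axes are the flange's). Camera axes: x right, y down, z forward; pixel columns grow to the right and rows downward; lengths in m; the calibration is good to about 2 mm. A picture is of the moment at which its call begins: read the wrist's pose just before it. get_calibration takes no time and is no camera call.
- manip.sign_off(): hands the job in; it is judged then, once.
Trained networks look in the newest picture that a camera, given by its name, has taken for a name from the list of things; names that differ only in an ending like _2 or _b are one class to them, and where a whole thing is asked for, a point or a joint stands for the part that bears it (a point fixed in the world has none). Each returns a list of dicts, best first, with "p" (0 to 1); they miss things now and then, are a little off and sometimes report something else, mostly with a low value. They report only what shows in the picture. A call takes as long as a camera call.
- manip.recognise(camera, query): "position" ([column, row] in pixels, amid what is visible of it).
- manip.masks_of(camera, query): "pixels" (420x560 bool, what is visible of it) and "position" ([column, row] in pixels, amid what is visible of it).
- manip.mark_of(camera, query): "position" ([column, row] in pixels: a listed point, or the origin of a listed thing).
The state is a dict: "t": time; "q": joint angles; "qd": joint speeds; "tau": joint torques, N m; "tcp_pos": TCP position; "tool_rot": TCP orientation; "force": force on the tool from outside, world axes, zero at the start; "ft_torque": the same for the moment, N m; "finger_gap": opening from 0.0 (shut) to 1.0 (fully open); "gripper_force": force on a finger pad.
Only numpy, scipy, OpenCV 4.12 (cv2) and the standard library are available. Lean on these libraries where they do the work, as an engineer would, in place of code of your own. Each camera call takes 0.05 s, during which the arm holds its last target. There are 200 camera calls.

## Working session

There is one attempt and no reset: what is moved stays moved. The work goes in short steps, Python scripts to look and compute and a tool call to move; the robot and the scene stay as the last step left them, time stands still between calls to the robot, and variables do not carry over. Pictures are saved under pics/ and viewed, at most 10 in all, crops included, and the job is handed in when it is done.

Besides the shell and the picture viewer there is one more tool, called after ">>>" as a command line: name --argument value ..., lists and objects as JSON in quotes. step_arm: Moves the arm, as the interface text tells. Its arguments: {"type":"object","properties":{"targets":{"type":"string"},"gripper":{"type":"number"},"squeeze":{"type":"number"}},"required":["targets"]}

```bash
mkdir -p pics; cat > h.py <<'E'
from station import manip
import numpy as np, cv2
from scipy.spatial.transform import Rotation as R
def T():
    s=manip.sense(); M=np.eye(4); M[:3,:3]=R.from_quat(s['tool_rot']).as_matrix(); M[:3,3]=s['tcp_pos']; return M
def ray(cam,px,M=None):
    c=manip.get_calibration(cam); f=210/np.tan(np.radians(c['fov_y'])/2)
    E=np.array(c['extrinsics']) if 'extrinsics' in c else M@np.array(c['tool_from_camera'])
    d=E[:3,:3]@np.array([(px[0]-c['cx'])/f,(px[1]-c['cy'])/f,1]); return E[:3,3],d/np.linalg.norm(d)
def atz(cam,px,z,M=None):
    o,d=ray(cam,px,M); return o+d*(z-o[2])/d[2]
def tri(rs):
    A=sum(np.eye(3)-np.outer(d,d) for o,d in rs); b=sum((np.eye(3)-np.outer(d,d))@o for o,d in rs); return np.linalg.solve(A,b)
def snap(cam,name):
    M=T(); im=manip.snapshot(cam); cv2.imwrite(f'pics/{name}.png',im[...,::-1]); return M,im
E
python3 - <<'E'
from h import *
ims=[]
s=manip.sense(); print(s['t'],s['tcp_pos'],s['tool_rot'])
P={}
for c in ['scene','top']:
    M,im=snap(c,c+'0'); 
    for q in ['gib_grip','slide','clamp_wing_end']:
        r=manip.mark_of(c,q); print(c,q,[(np.round(x['position'],1),round(x['p'],2)) for x in r[:3]])
        if r:P[c,q]=r[0]['position']
for q in ['gib_grip','slide','clamp_wing_end']:
    if ('scene',q) in P and ('top',q) in P: print(q,tri([ray(c,P[c,q]) for c in['scene','top']]), atz('top',P['top',q],.08))
E
```

```text
0.0 [ 0.27549293 -0.56019866  0.2303185 ] [ 9.74031499e-01  2.26409867e-01 -5.47987721e-05 -1.09884139e-03]
scene gib_grip [(array([250.4, 133.7]), 0.68)]
scene slide [(array([214.7, 178.7]), 0.72)]
scene clamp_wing_end [(array([329.3, 328. ]), 0.65)]
top gib_grip [(array([375.2, 244.6]), 0.63)]
top slide [(array([371.6, 208.5]), 0.82)]
top clamp_wing_end [(array([156.2, 176. ]), 0.5)]
gib_grip [ 0.46906679 -0.15650636  0.07538202] [ 0.46782097 -0.15494077  0.08      ]
slide [ 0.5451338  -0.16518024  0.00134479] [ 0.53277202 -0.15082608  0.08      ]
clamp_wing_end [0.5893353  0.23293828 0.09287688] [0.59160561 0.23692723 0.08      ]
```

View pics/top0.png

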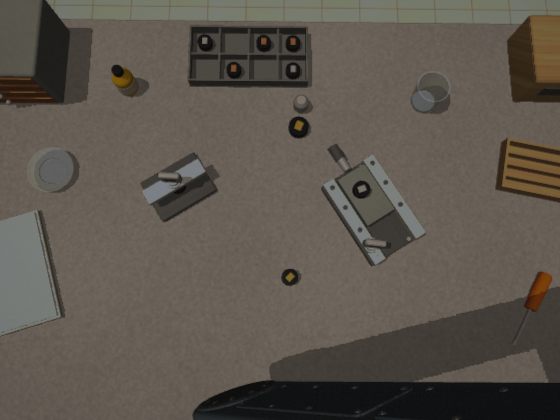

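View pics/scene0.png

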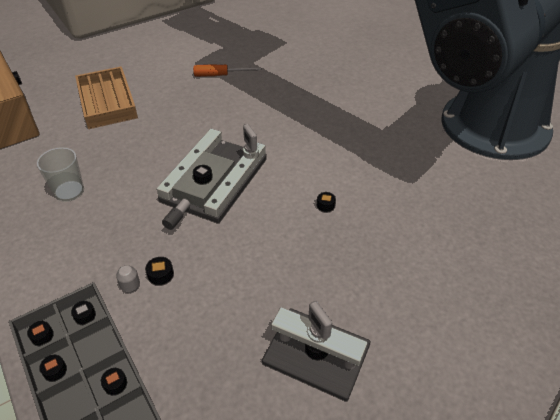

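The top view shows the slide at about (373,210) with its micrometer up-left, so its yaw is about 32°. The gib spade is at (375,243), lying at about 80° world. In the scene view the gib is at (250,138) and the clamp screw at (320,320), well away across the bench.

```bash
python3 - <<'E'
from h import *
c=manip.get_calibration('wrist'); print(np.round(c['tool_from_camera'],3),c['fov_y'])
M=T(); g=np.array([.469,-.155,.23]); print(np.round(M[:3,:3].T@(g-M[:3,3])*1000), np.degrees(np.arctan2(M[1,0],M[0,0])))
E
```

```text
[[ 0.001 -0.962 -0.274  0.07 ]
 [ 1.     0.     0.001 -0.   ]
 [-0.001 -0.274  0.962 -0.142]
 [ 0.     0.     0.     1.   ]] 59.19718349152096
[ 352. -279.    1.] 26.172451925601624
```

>>> step_arm --targets "40 -30 0 -6; 80 -60 0 -12; 120 -92 0 -18; 160 -124 0 -24; 200 -156 0 -30; 240 -188 0 -36; 280 -220 0 -42; 315 -250 0 -48; 352 -279 0 -54; 352 -279 0 -54; 352 -279 0 -54; 352 -279 0 -54" --gripper 0.3

```text
t: 1.6
tcp_pos: [0.4685, -0.1561, 0.2314]
tool_rot: [0.765, 0.644, -0.0, 0.0]
force: [0.3, -0.1, -0.2]
finger_gap: 0.702
gripper_force: 0.0
```

```bash
python3 - <<'E'
from h import *
s=manip.sense(); print(s['t'],s['tcp_pos'],s['finger_gap'],s['q'],np.abs(s['qd']).max())
M,im=snap('wrist','w1'); print(np.degrees(np.arctan2(M[1,0],M[0,0])))
for q in ['gib_grip','slide']:
    r=manip.mark_of('wrist',q)
    for x in r[:2]: print(q,x['position'],x['p'],atz('wrist',x['position'],.08 if q[0]=='g' else 0,M), tri([ray('wrist',x['position'],M),ray('top',[375.2,244.6] if q[0]=='g' else [371.6,208.5])]))
E
```

```text
1.6 [ 0.46848091 -0.15612776  0.2314085 ] 0.701820993972605 [-5.48121387e-01  3.51640350e-01  1.75505264e+00 -5.39384458e-04
  1.03439513e+00 -3.75256458e-01] 0.025866912009757596
80.11135073561358
gib_grip [276.1, 188.1] 0.88 [ 0.46903414 -0.1527105   0.08      ] [ 0.46875376 -0.15608977  0.06939763]
slide [347.0, 166.7] 0.81 [ 0.540871   -0.16100596  0.        ] [ 0.47900717 -0.08801469  0.38271533]
```

View pics/w1.png

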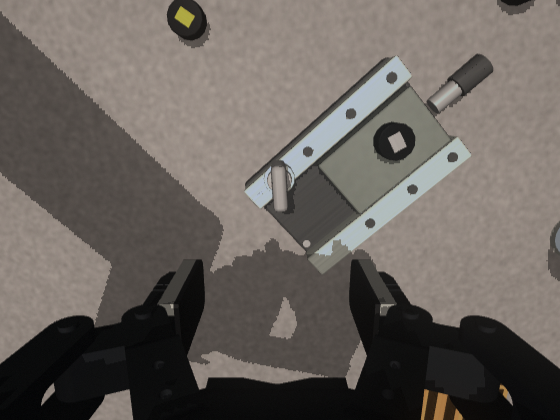

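The wrist view shows the spade nearly vertical in the picture, from about (279,163) to (281,210), with the rail's outer edge running from (248,187) to (397,58). I'll zoom in for the angles.

```bash
python3 - <<'E'
import cv2
im=cv2.imread('pics/w1.png')[150:225,235:335]; cv2.imwrite('pics/w1c.png',cv2.resize(im,None,fx=8,fy=8,interpolation=cv2.INTER_CUBIC))
E
```

```text
(no output)
```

View pics/w1c.png

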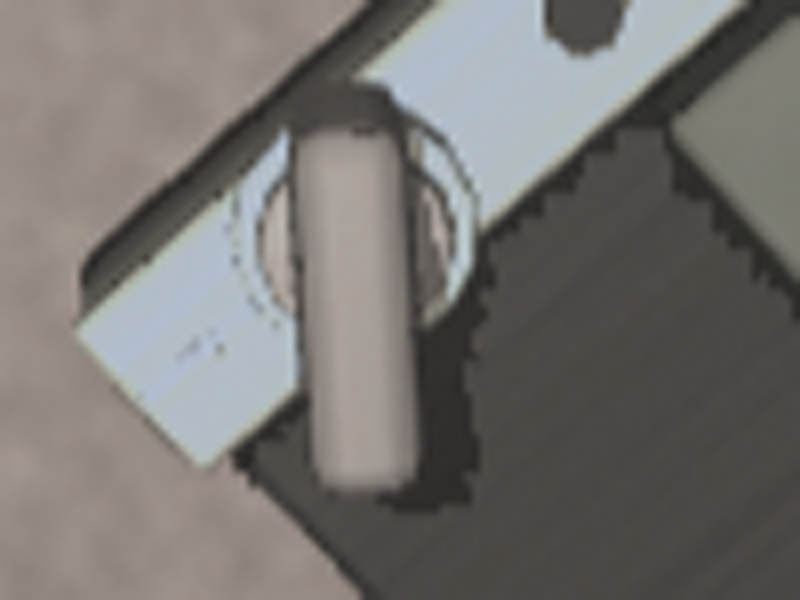

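The top of the spade runs from crop (345,130) to (368,485), a few degrees off the tool's x. The rail's outer edge runs through crop (75,330) to (365,75).

```bash
python3 - <<'E'
from h import *
M=T()
f=lambda c,z:atz('wrist',[235+c[0]/8,150+c[1]/8],z,M)
a,b=f((345,130),.091),f((368,485),.091); ang=lambda v:np.degrees(np.arctan2(v[1],v[0]))
print('spade',(a+b)/2,np.linalg.norm(a-b),ang(a-b))
a,b=f((75,330),.036),f((365,75),.036); print('rail',ang(b-a))
for p,q in [((248,187),(395,58)),((322,271),(469,154))]:
    a,b=[atz('wrist',x,.036,M) for x in (p,q)]; print(ang(b-a),np.linalg.norm(b-a))
t=np.array([.469,-.1535,.08]); print(np.round(M[:3,:3].T@(t-M[:3,3])*1000,1))
E
```

```text
spade [ 0.47169643 -0.15184822  0.091     ] 0.035643910170320856 83.78660365685747
rail 31.486860247966337
31.408488332460436 0.16976268137476347
31.88685709361554 0.17456522629811203
[  3.4   0.3 151.3]
```

>>> step_arm --targets "2 1 35 -2; 4 1 70 -4; 4 1 70 -4; 4 1 70 -4"

```text
t: 2.15
tcp_pos: [0.4699, -0.1523, 0.1613]
tool_rot: [0.743, 0.669, -0.0, -0.001]
force: [0.8, 1.2, -0.3]
finger_gap: 0.697
gripper_force: 0.0
```

```bash
python3 - <<'E'
from h import *
M,im=snap('wrist','w2'); print(M[:3,3],np.degrees(np.arctan2(M[1,0],M[0,0])))
r=manip.mark_of('wrist','gib_grip')
M1=M.copy(); y=np.radians(80.11)
M1[:3,:3]=R.from_quat([0.765,0.644,0,0]).as_matrix(); M1[:3,3]=[0.46848,-0.15613,0.23141]
for x in r[:2]:
    p=x['position'];print(p,x['p'],atz('wrist',p,.08,M),tri([ray('wrist',p,M),ray('wrist',[276.1,188.1],M1),ray('top',[375.2,244.6])]),tri([ray('wrist',p,M),ray('wrist',[276.1,188.1],M1)]))
p=np.array(r[0]['position']).astype(int); x0,y0=max(p[0]-80,0),max(p[1]-60,0); print(x0,y0)
cv2.imwrite('pics/w2c.png',cv2.resize(im[y0:y0+120,x0:x0+160,::-1],None,fx=5,fy=5,interpolation=cv2.INTER_CUBIC))
E
```

```text
[ 0.46987503 -0.15233688  0.16129172] 84.03246484633439
[276.8, 217.2] 0.74 [ 0.47023311 -0.15176792  0.08      ] [ 0.4691885  -0.15712192  0.06365227] [ 0.4693189  -0.15449316  0.07138061]
196 157
```

View pics/w2c.png

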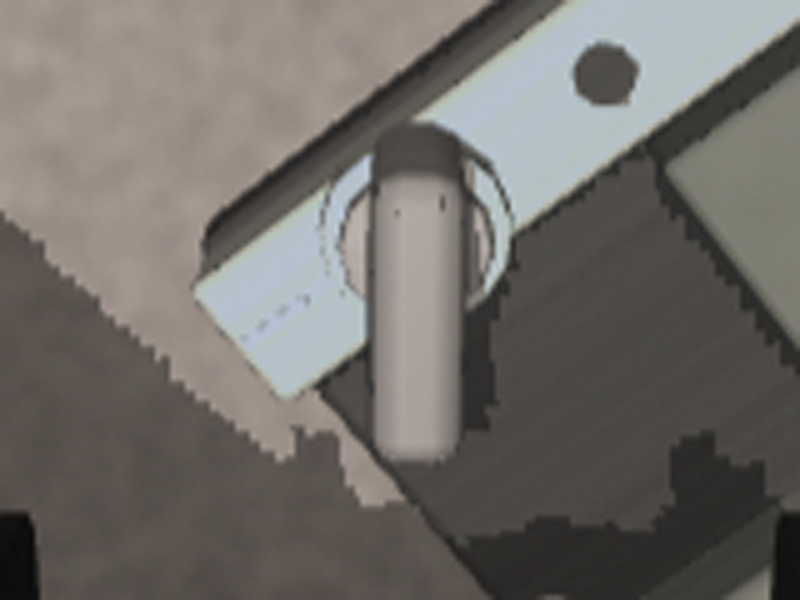

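The spade now lies straight along the tool's x, at crop x≈417 with its top from y 175 to 455, and sits between the finger tips.

```bash
python3 - <<'E'
from h import *
M=T()
a,b=[atz('wrist',[196+417/5,157+y/5],.091,M) for y in (175,455)]; m=(a+b)/2
print(m,np.linalg.norm(a-b),np.round(M[:3,:3].T@(m-M[:3,3])*1000,1), manip.sense()['q'][5])
E
```

```text
[ 0.47343602 -0.15167428  0.091     ] 0.03570452790681581 [ 1.4  2.  71.7] -0.43611636893638445
```

>>> step_arm --targets "1 1.5 30 0; 1 1.5 60 0; 1 1.5 85 0; 1 1.5 98 0; 1 1.5 98 0; 1 1.5 98 0"

```text
t: 2.85
tcp_pos: [0.4729, -0.1514, 0.0645]
tool_rot: [0.742, 0.67, 0.0, 0.001]
force: [-1.0, -0.4, -0.0]
finger_gap: 0.7
gripper_force: 0.0
```

>>> step_arm --targets "0 0 0 0; 0 0 0 0; 0 0 0 0; 0 0 0 0; 0 0 0 0; 0 0 0 0; 0 0 0 0" --gripper 1 --squeeze 40

```text
t: 3.55
tcp_pos: [0.4716, -0.1508, 0.0642]
tool_rot: [0.742, 0.67, -0.0, 0.0]
force: [-2.6, -0.2, 6.0]
finger_gap: 0.131
gripper_force: 41.9
```

```bash
python3 - <<'E'
from h import *
s=manip.sense(); M=T(); print(s['t'],s['tcp_pos'],np.degrees(np.arctan2(M[1,0],M[0,0])),s['finger_gap'],s['gripper_force'],s['force'],s['ft_torque'])
E
```

```text
3.55 [ 0.47158261 -0.15076462  0.06421763] 84.19625702396475 0.13131210813365551 41.88959062099457 [-2.57562977 -0.15097266  6.00870402] [-0.11805491  0.31661344  0.02047698]
```

>>> step_arm --targets "0 -1 0 5; 0 -1 0 10; 0 -1 0 15; 0 -1 0 20; 0 -1 0 25; 0 -1 0 30; 0 -1 0 35; 0 -1 0 40; 0 -1 0 43; 0 -1 0 43"

```text
t: 4.55
tcp_pos: [0.4724, -0.1513, 0.0642]
tool_rot: [0.936, 0.351, 0.001, 0.002]
force: [2.7, -0.0, 5.1]
finger_gap: 0.134
gripper_force: 41.6
```

```bash
cat > s.py <<'E'
from h import *
s=manip.sense(); M=T(); print(s['t'],s['tcp_pos'],np.degrees(np.arctan2(M[1,0],M[0,0])),s['finger_gap'],s['gripper_force'],s['force'],s['ft_torque'],s['q'][5],s['tau'][5])
E
python3 s.py
```

```text
4.55 [ 0.47244629 -0.15131136  0.06420558] 41.15782839327224 0.1335579381205472 41.60669267177582 [ 2.69671431 -0.00912965  5.11081068] [-0.03543958 -0.25868545 -0.06646094] 0.31633237841178863 0.12190659530460835
```

>>> step_arm --targets "0 0 0 3; 0 0 0 6; 0 0 0 8; 0 0 0 8; 0 0 0 8"

```text
t: 5.05
tcp_pos: [0.4726, -0.1514, 0.0642]
tool_rot: [0.958, 0.286, 0.002, 0.002]
force: [3.3, 0.2, 4.9]
finger_gap: 0.133
gripper_force: 41.8
```

```bash
python3 s.py
```

```text
5.05 [ 0.47257485 -0.15144853  0.06420552] 33.2324258304652 0.1331145557576096 41.80273354053497 [3.27621997 0.2381809  4.91028305] [-0.03704006 -0.28596403 -0.05860044] 0.4545531763294981 -0.053603032138198614
```

>>> step_arm --targets "0 0 0 2; 0 0 0 4; 0 0 0 4; 0 0 0 4"

```text
t: 5.45
tcp_pos: [0.4726, -0.1515, 0.0643]
tool_rot: [0.967, 0.256, 0.001, 0.002]
force: [3.0, 0.9, 5.9]
finger_gap: 0.135
gripper_force: 53.0
```

```bash
python3 s.py
```

```text
5.45 [ 0.47258039 -0.15150922  0.06426067] 29.666671039140635 0.13468979869637077 53.03962290723682 [3.04629672 0.91934282 5.87834661] [ 0.06416195 -0.41087614  1.26760747] 0.5200210194155425 1.2488540634512901
```

>>> step_arm --targets "0 0 0 0; 0 0 0 0; 0 0 0 0; 0 0 0 -6; 0 0 0 -12; 0 0 0 -18; 0 0 0 -24; 0 0 0 -30; 0 0 0 -36; 0 0 0 -42; 0 0 0 -47; 0 0 0 -47"

```text
t: 6.65
tcp_pos: [0.4717, -0.1508, 0.0642]
tool_rot: [0.786, 0.618, 0.001, 0.001]
force: [1.3, 0.1, 6.7]
finger_gap: 0.134
gripper_force: 42.0
```

>>> step_arm --targets "0 0 0 0; 0 0 0 0"

```text
t: 6.85
tcp_pos: [0.4717, -0.1508, 0.0642]
tool_rot: [0.787, 0.618, 0.001, 0.001]
force: [1.2, 0.4, 6.7]
finger_gap: 0.13
gripper_force: 42.0
```

```bash
python3 s.py
```

```text
6.85 [ 0.47173864 -0.15082564  0.06419387] 76.27051324665238 0.1297301079344408 42.01434552669525 [1.15903845 0.41614683 6.72762156] [ 0.11196639 -0.21290292  0.08991662] -0.29637882430479456 0.06101398263126612
```

Tool yaw is 76.3°, against a bottomed spade yaw of about 31°, so it is about 45° off. I'll open the gripper and retreat straight up.

>>> step_arm --targets "0 0 0 0; 0 0 0 0; 0 0 0 0; 0 0 0 0; 0 0 0 0; 0 0 0 0" --gripper 0.3

```text
t: 7.45
tcp_pos: [0.4707, -0.1505, 0.0632]
tool_rot: [0.787, 0.617, -0.0, -0.0]
force: [-0.0, -0.0, -0.4]
finger_gap: 0.699
gripper_force: 0.0
```

>>> step_arm --targets "0 0 -25 0; 0 0 -60 0; 0 0 -100 0; 0 0 -140 0; 0 0 -165 0; 0 0 -165 0; 0 0 -165 0; 0 0 -165 0"

```text
t: 8.25
tcp_pos: [0.4698, -0.1499, 0.227]
tool_rot: [0.787, 0.617, -0.001, -0.001]
force: [-0.1, 0.1, -0.6]
finger_gap: 0.703
gripper_force: 0.0
```

```bash
python3 - <<'E'
from h import *
M,im=snap('wrist','w3'); print(M[:3,3],np.degrees(np.arctan2(M[1,0],M[0,0])),manip.sense()['force'],manip.sense()['finger_gap'])
cv2.imwrite('pics/w3c.png',cv2.resize(im[140:240,210:350,::-1],None,fx=5,fy=5,interpolation=cv2.INTER_CUBIC))
E
```

```text
[ 0.46979481 -0.14994343  0.22702156] 76.16722127043032 [ 0.22107848 -1.42809386  0.66348475] 0.7023665251939546
```

View pics/w3c.png

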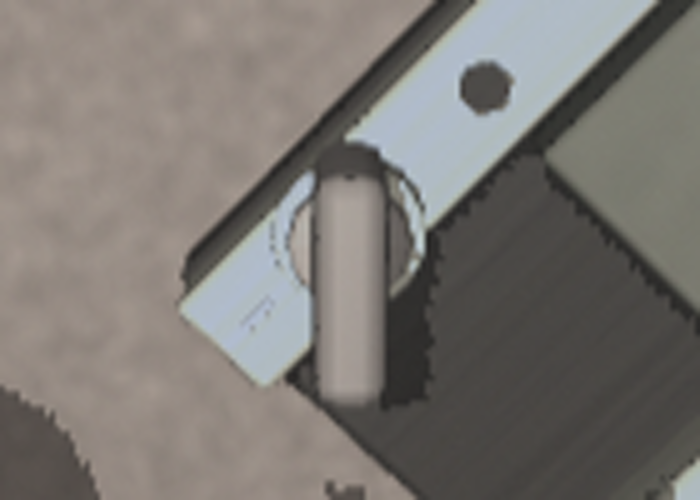

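The spade stayed vertical in the picture, from crop (350,175) to (350,395). It lies about 45° to the rail, and the gripper is clear.

```bash
python3 -c "
from station import manip
print(manip.sign_off())"
```

```text
the job is handed in; nothing more can be done
None
```

The gib screw was turned clockwise until it bottomed (wrist torque rose to about 1.3 N m), backed off about 45°, and released. The clamp's thumbscrew was not touched, and the job was handed in at about 8.3 s.

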